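# Screw down the lid that was only set on its jar

### The arm

A 6-joint arm with a two-finger parallel gripper is mounted at the origin on a cart in front of the work surface, level with it; the furniture and walls round the work are solid. World frame = base frame: x ahead of the robot, y to its left, z up, the work surface at z = 0. Lengths are in m, angles in rad, forces in N, time in s.
With the tool pointing down it reaches from about 0.25 to 0.775 m from the base axis. Payload 4 kg.
Tool frame: the origin (TCP) lies midway between the tips of the shut fingers; the grasp point (between the pads) lies grip_point_offset behind it (grip_point_offset is the distance from the TCP to the grasp point, in m); z points along the fingers, y is the line along which they close (so a half turn about z gives the same grasp; the last joint's range is limited). The gripper opens to 94 mm and grips with 3 to 60 N. Pads are 16 mm wide; open, the fingers measure 119 mm over their backs; the gripper's body (75 mm by 177 mm) begins 78 mm behind the grasp point.
Start: joints at [1.175, 0.087, 1.371, -0, 1.684, -0.103], TCP at [0.159, 0.527, 0.206] pointing down, gripper open.
Joint ranges: [-3.1, 3.1], [-0.76, 2.03], [0.27, 2.55], [-1.08, 4.22], [0.17, 2.65], [-2.57, 2.57]. Speed limits (rad/s): [2.79, 2.79, 3.14, 3.14, 3.14, 3.14].

### API

Orientations are given as [roll, pitch, yaw] about the fixed x, y, z axes, in that order (R = Rz(yaw) Ry(pitch) Rx(roll)).
In Python, from bench import * gives the robot as it stands. The module is installed in compiled form; this text tells all that it offers.
- The arm moves only by the tool apply_moves, never from a script. Its argument "commands" is a list of rows, each a list of 7 numbers: the turn, a rotation vector about the world's x, y, z in rad, then the shift along the world's x, y, z in m, then the opening in per cent of the stroke, from 0 (shut) to 100 (fully open). In form: [[ax, ay, az, x, y, z, jaw], ...]. A call has exactly 5 rows; each row is the pose to reach, as a shift and turn from the pose commanded when the call began; what a row does not reach only later rows make up. A row lasts 1/10 s, in which the tool goes at most 50 mm and 8.59 degrees, less where a joint would pass 70% of its speed; a pose out of reach is approached as far as the arm can. A call with a gripper value outside its range is refused whole. The fingers move at their own pace and stop on an object; the grip force is fixed at half the most. Time passes only in rows, so rows that repeat a pose let the fingers close, or fill a call up. It gives the time, the measured TCP pose, the force, the opening and the grip force at its end, in the units of the state.
- get_obs(): the state, without advancing time (a new reading comes with each control period).
- snapshot(name): name is "scene" or "top"; returns a dict with "pixels" (480x640x3 uint8, red, green, blue), "vertical_fov" (degrees; the focal length in pixels is half the picture's height over the tangent of half this angle, whatever the lens; pixels are square), "cx", "cy" (the principal point, pixels), "rvec" (rotation vector, rad) and "tvec" (3), from world to camera coordinates, as OpenCV has them. Camera axes: x right, y down, z forward; pixel columns grow to the right and rows downward; lengths in m; the calibration is good to about 2 mm. A picture is of the moment at which its call begins. There is no depth.
- close_job(): hands the job in; it is judged then, once.
Trained networks look in the newest picture that a camera, given by its name, has taken for a name from the list of things; names that differ only in an ending like _2 or _b are one class to them, and where a whole thing is asked for, a point or a joint stands for the part that bears it (a point fixed in the world has none). Each returns a list of dicts, best first, with "score" (0 to 1); they miss things now and then, are a little off and sometimes report something else, mostly with a low value. They report only what shows in the picture. A call takes as long as a camera call.
- masks_of(camera, query): "mask" (480x640 bool, what is visible of it) and "extent" ([left, top, right, bottom] in pixels, round what is visible of it).
- place_of(camera, query): "pixel" ([column, row] in pixels: a listed point, or the origin of a listed thing).
The state is a dict: "time": time; "joint_positions": joint angles; "qvel": joint speeds; "joint_torque": joint torques, N m; "tool_pos": TCP position; "ee_rot": TCP orientation; "wrist_force": force on the tool from outside, world axes, zero at the start; "wrist_torque": the same for the moment, N m; "width": finger opening in m; "finger_force": force on a finger pad.
Only numpy, scipy, OpenCV 4.12 (cv2) and the standard library are available. Lean on these libraries where they do the work, as an engineer would, in place of code of your own. Each camera call takes 0.05 s, during which the arm holds its last target. There are 200 camera calls.

### The job

Two matching grey storage jars with wooden bar-grip lids stand on the worktop; one is properly closed, the lid of the other only rests on top of its thread and stands visibly higher. Turn that raised lid backwards (anticlockwise from above) until it drops into the start of the thread, then screw it down clockwise until it is fully down on its jar, and let go.

Things in the scene. Friction and masses are not known exactly. Their poses are not given: they have to be found in the camera images.
- jar: Grey storage jar whose lid is not closed; fixed to the worktop. 90 mm in diameter, shoulder at 88 mm, neck 52 mm in diameter up to 112 mm with a coarse three-start thread. Upright ribs on its front (-x) and back mark its x axis; a closed lid's bar lines up with them. Origin: centre of underside, z up. Yaws and heights below are the lid's relative to this jar, anticlockwise from above positive.
- lid: Loose wooden screw lid, 0.12 kg: cap 75 mm in diameter, 28 mm high, with a bar grip on top. Origin: centre of the cap's underside; x along the bar, z up. At the start it rests level on top of the thread, at height 104 mm and yaw 14 to 30 degrees. Clockwise it only meets a firm stop (0 degrees) there and does not go down; backwards it slides level at 104 mm.
- lid_grip (a point): Middle of the lid's bar grip, 43 mm above the lid's origin. The bar is 58 mm long (lid x), 16 mm wide (lid y), 30 mm high, its top 58 mm above the lid's origin. A hand that holds it must go down with the lid; the thread turns easily, with 2 mm of play up and down and 1.5 mm sideways.
- jar_neck (a point): Centre of the jar's neck at shoulder height (88 mm). Thread: turned back to a yaw of 60 to 76 degrees (firm stop at 76) the lid can drop 9 mm, to height 95 mm. Clockwise from there it stays at 95 mm until 46 degrees, then goes evenly down 4 mm until 11 degrees: 91 mm, fully down. Firm stop at 0. The same repeats every 120 degrees of yaw.
- closed_jar: Matching jar, properly closed, with the same lid fully down (cap underside 91 mm above the worktop, top of its bar grip at 149 mm; the raised lid's bar top is at 162 mm). Its bar lines up with its ribs. All one fixed piece; a bystander. Origin: centre of its underside.

How it is judged:
On the way:
1. the lid has dropped from the top of the thread into its start, level on the neck (z of lid in the frame of jar between 0.0885 and 0.098 m and horizontal distance between lid and jar below 0.006 m and angle between lid's own z axis and vertical below 0.1 rad), for 0.1 s.
At the end, for the whole second after the job is handed in: The lid is screwed fully down on its jar: its underside within 1.5 mm of the closed height (91 mm above the jar's underside), centred within 6 mm, level within 4 degrees, at rest (z of lid in the frame of jar between 0.0885 and 0.0925 m and horizontal distance between lid and jar below 0.006 m and angle between lid's own z axis and vertical below 0.07 rad and linear speed of lid below 0.02 m/s); the robot touches nothing.
It also fails if it takes over 35 s, if anything falls off the work surface, if the arm or the gripper's body presses on something with over 40 N, if the wrist force passes 120 N, or if a joint passes its speed limit or range.

## Working session

There is one attempt and no reset: what is moved stays moved. The work goes in short steps, Python scripts to look and compute and a tool call to move; the robot and the scene stay as the last step left them, time stands still between calls to the robot, and variables do not carry over. Pictures are saved under pics/ and viewed, at most 10 in all, crops included, and the job is handed in when it is done.

Besides the shell and the picture viewer there is one more tool, called by a JSON object that holds its "method" and its "body". apply_moves: Moves the arm, as the interface text tells. Its arguments: {"type":"object","properties":{"commands":{"type":"array"}},"required":["commands"]}

```bash
mkdir -p pics
cat > h.py <<'E'
from bench import *
import numpy as np, cv2
def cam(s):
    f=240/np.tan(np.radians(s["vertical_fov"])/2)
    K=np.array([[f,0,s["cx"]],[0,f,s["cy"]],[0,0,1]])
    return K,cv2.Rodrigues(np.array(s["rvec"],float))[0],np.array(s["tvec"],float).reshape(3)
def onplane(c,px,z):
    K,R,t=c; d=R.T@np.linalg.inv(K)@np.array([px[0],px[1],1.]); o=-R.T@t
    return o+d*(z-o[2])/d[2]
def proj(c,p):
    K,R,t=c; q=K@(R@np.asarray(p,float)+t); return q[:2]/q[2]
E
python3 - <<'E'
from h import *
o=get_obs(); print({k:np.round(v,3) for k,v in o.items()})
for n in("scene","top"):
    s=snapshot(n); cv2.imwrite(f"pics/{n}0.png",s["pixels"][:,:,::-1]); c=cam(s)
    print(n,c[0][0,0],-c[1].T@c[2])
    for q,z in(("jar",0),("lid",.104),("lid_grip",.147),("jar_neck",.088),("closed_jar",0)):
        for d in place_of(n,q)[:3]: print(q,round(d["score"],2),np.round(d["pixel"],1),np.round(onplane(c,d["pixel"],z),4))
E
```

```text
{'time': np.float64(0.0), 'joint_positions': array([ 1.175,  0.088,  1.372, -0.   ,  1.684, -0.103]), 'qvel': array([-0.002, -0.   ,  0.   ,  0.   ,  0.001,  0.   ]), 'joint_torque': array([ 0.0000e+00, -3.4018e+01, -3.0243e+01,  7.2000e-02,  3.3000e-02,
       -0.0000e+00]), 'tool_pos': array([0.159, 0.526, 0.204]), 'ee_rot': array([-3.139, -0.   ,  2.849]), 'wrist_force': array([-0.539, -0.434,  1.15 ]), 'wrist_torque': array([ 0.057, -0.025,  0.026]), 'finger_force': np.float64(0.0), 'width': np.float64(0.094)}
scene 469.333007606295 [0.14402222 0.40437337 0.70294463]
jar 0.59 [341.  250.2] [ 0.4988 -0.2382  0.    ]
lid 0.94 [338.3 212.1] [ 0.5068 -0.2364  0.104 ]
lid_grip 0.65 [342.3 195.6] [ 0.5    -0.2385  0.147 ]
jar_neck 0.7 [341.8 217.5] [ 0.5016 -0.2422  0.088 ]
closed_jar 0.83 [279.1 343.8] [0.4714 0.0279 0.    ]
closed_jar 0.23 [340.2 195. ] [ 0.5998 -0.4078  0.    ]
top 453.3385689042335 [ 0.40879457 -0.14528434  0.94902452]
jar 0.97 [372.7 234. ] [ 0.5041 -0.2443  0.    ]
lid 0.66 [374.  226.8] [ 0.5072 -0.2362  0.104 ]
lid_grip 0.89 [376.1 226.3] [ 0.503  -0.2354  0.147 ]
closed_jar 0.82 [243.  252.3] [0.4701 0.029  0.    ]
```

```bash
python3 -c "
import cv2,numpy as np
a=cv2.imread('pics/scene0.png');b=cv2.imread('pics/top0.png')
cv2.imwrite('pics/both.png',cv2.resize(np.vstack([a,b]),None,fx=.62,fy=.62))"
```

```text
(no output)
```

View pics/both.png

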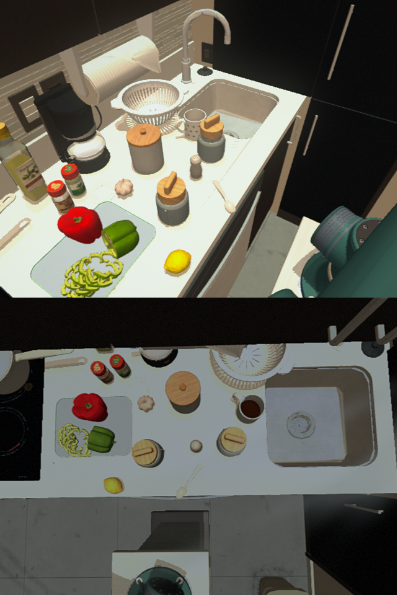

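Run:
```python
from h import *
b=cv2.imread('pics/top0.png');a=cv2.imread('pics/scene0.png')
A=cv2.resize(b[190:280,320:440],(480,360),interpolation=cv2.INTER_CUBIC)
B=cv2.resize(a[170:270,295:395],(360,360),interpolation=cv2.INTER_CUBIC)[:, :320]
cv2.imwrite('pics/crop.png',np.hstack([A,B]))
c0=cam(snapshot("top"))
for z,p in ((.0,(376,226)),(0.05,(310,239))): print(onplane(c0,p,z))
for q in("lid","lid_grip","jar"):
  for d in masks_of("top",q)[:2]:
    m=d["mask"].astype(np.uint8); print(q,d["score"],d["extent"],m.sum(),cv2.minAreaRect(cv2.findNonZero(m)))
```

```text
[ 0.52089606 -0.25166625  0.        ]
[ 0.4912513  -0.11425344  0.05      ]
lid 0.97 [354.0, 206.2, 397.3, 250.8] 1407 ((376.0, 228.5), (41.0, 42.0), 90.0)
lid_grip 0.78 [355.3, 206.6, 396.3, 252.5] 1362 ((375.7000427246094, 228.60003662109375), (40.24921798706055, 41.59086227416992), 26.56505012512207)
jar 0.87 [349.9, 215.2, 386.7, 255.6] 326 ((363.6892395019531, 240.01504516601562), (45.67240905761719, 26.629186630249023), 49.53777313232422)
```

View pics/crop.png

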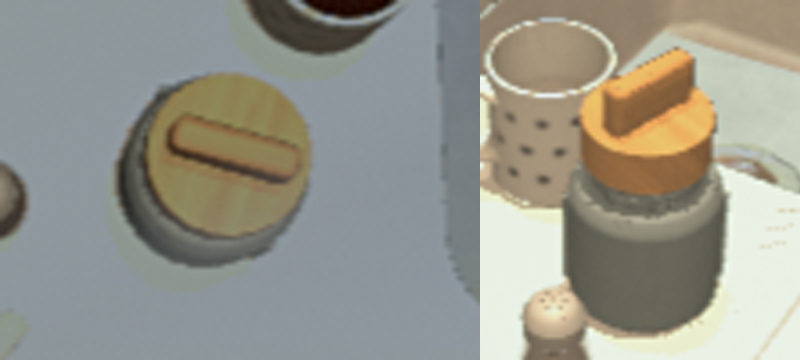

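Run:
```python
from h import *
import bench
print([ (k,getattr(bench,k)) for k in dir(bench) if 'grip' in k.lower() or 'off' in k.lower()])
P=lambda u,v:(320+(u+.5)/4-.5,190+(v+.5)/4-.5)
s=snapshot("top");c=cam(s); t=cam(snapshot("scene"))
e=[onplane(c,P(168,131),.160),onplane(c,P(300,164),.160)]
m=(e[0]+e[1])/2;d=e[0]-e[1];print("bar",m,np.linalg.norm(d),np.degrees(np.arctan2(d[1],d[0])))
# scene: bar top long edge: lower-left end & upper-right end
Q=lambda u,v:(295+(u-480+.5)/3.6-.5,170+(v+.5)/3.6-.5)
e=[onplane(t,Q(612,92),.162),onplane(t,Q(686,54),.162)];d=e[0]-e[1];print("scene",(e[0]+e[1])/2,np.linalg.norm(d),np.degrees(np.arctan2(d[1],d[0])))
# overlays
def draw(img,c,x0,y0,k,ctr,lyaw,jyaw):
    W=lambda p:tuple(int(v) for v in np.round((proj(c,p)-[x0,y0]+.5)*k-.5))
    def loop(pts,col): cv2.polylines(img,[np.array([W(p) for p in pts])],True,col,1)
    th=np.linspace(0,2*np.pi,60)
    for r,z,col in((.045,.0,(255,0,0)),(.045,.07,(255,0,0)),(.0375,.104,(0,0,255)),(.0375,.132,(0,0,255))): loop([[ctr[0]+r*np.cos(a),ctr[1]+r*np.sin(a),z] for a in th],col)
    ux=np.array([np.cos(lyaw),np.sin(lyaw),0]);uy=np.array([-ux[1],ux[0],0]);b=np.array([ctr[0],ctr[1],.162])
    loop([b+a*.029*ux+g*.008*uy for a,g in((1,1),(1,-1),(-1,-1),(-1,1))],(0,255,0))
ctr=(.504,-.2365)
out=[]
for n,cc,(x0,y0,w,h) in(("top",c,(335,195,75,75)),("scene",t,(303,175,75,75))):
    im=cv2.imread(f"pics/{n}0.png")[y0:y0+h,x0:x0+w]
    im=cv2.resize(im,None,fx=5.3,fy=5.3,interpolation=cv2.INTER_CUBIC)
    draw(im,cc,x0,y0,5.3,ctr,np.radians(76),0); out.append(im)
cv2.imwrite("pics/ov.png",np.hstack(out))
```

```text
[('grip_point_offset', 0.0188)]
bar [ 0.50106535 -0.23735472  0.16      ] 0.05911555947825709 74.77266577650148
scene [ 0.50052801 -0.23642371  0.162     ] 0.05309240643627016 71.77066967679109
```

View pics/ov.png

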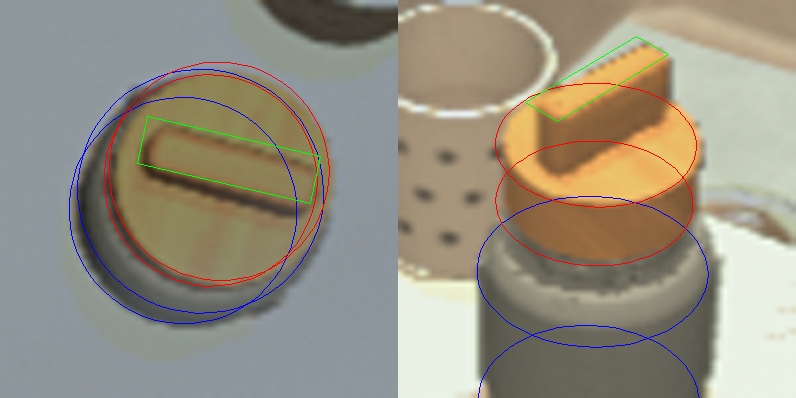

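{"method": "apply_moves", "body": {"commands": [[0,0,-0.077,0.017,-0.038,0.005,100],[0,0,-0.154,0.034,-0.076,0.01,100],[0,0,-0.231,0.051,-0.115,0.015,80],[0,0,-0.308,0.068,-0.153,0.02,60],[0,0,-0.385,0.0855,-0.191,0.02,60]]}}

```text
time: 1.4
tool_pos: [0.2448, 0.3344, 0.2265]
ee_rot: [3.139, 0.0, 2.461]
wrist_force: [2.0, 0.1, 0.9]
width: 0.0732
finger_force: 0.0
```

{"method": "apply_moves", "body": {"commands": [[0,0,-0.077,0.017,-0.038,0,60],[0,0,-0.154,0.034,-0.076,0,60],[0,0,-0.231,0.051,-0.115,0,60],[0,0,-0.308,0.068,-0.153,0,60],[0,0,-0.385,0.0855,-0.191,0,60]]}}

```text
time: 1.9
tool_pos: [0.3301, 0.1431, 0.2259]
ee_rot: [3.14, 0.0, 2.076]
wrist_force: [0.9, 0.6, -0.0]
width: 0.0567
finger_force: 0.0
```

{"method": "apply_moves", "body": {"commands": [[0,0,-0.077,0.017,-0.038,0,60],[0,0,-0.154,0.034,-0.076,0,60],[0,0,-0.231,0.051,-0.115,0,60],[0,0,-0.308,0.068,-0.153,0,60],[0,0,-0.385,0.0855,-0.191,0,60]]}}

```text
time: 2.4
tool_pos: [0.4156, -0.0482, 0.2258]
ee_rot: [3.14, 0.0, 1.69]
wrist_force: [0.6, 0.4, 0.8]
width: 0.0563
finger_force: 0.0
```

{"method": "apply_moves", "body": {"commands": [[0,0,-0.077,0.017,-0.038,0,60],[0,0,-0.154,0.034,-0.076,0,60],[0,0,-0.231,0.051,-0.115,0,60],[0,0,-0.308,0.068,-0.153,0,60],[0,0,-0.385,0.0855,-0.192,0,60]]}}

```text
time: 2.9
tool_pos: [0.5012, -0.2401, 0.2256]
ee_rot: [3.141, -0.0, 1.305]
wrist_force: [-0.2, 0.5, 0.1]
width: 0.0565
finger_force: 0.0
```

{"method": "apply_moves", "body": {"commands": [[0,0,0,0,0.001,-0.03,60],[0,0,0,0,0.001,-0.055,60],[0,0,0,0,0.001,-0.075,60],[0,0,0,0,0.001,-0.088,60],[0,0,0,0,0.001,-0.088,60]]}}

```text
time: 3.4
tool_pos: [0.4996, -0.2367, 0.1352]
ee_rot: [-3.137, -0.001, 1.309]
wrist_force: [-0.0, -0.4, 0.1]
width: 0.0567
finger_force: 0.0
```

Run:
```python
from h import *
o=get_obs(); print(np.round(o["tool_pos"],4),np.round(o["wrist_force"],2))
im=[]
for n,(x0,y0) in(("top",(320,175)),("scene",(290,120))):
    s=snapshot(n); im.append(cv2.resize(np.ascontiguousarray(s["pixels"][y0:y0+130,x0:x0+110,::-1]),None,fx=3.6,fy=3.6,interpolation=cv2.INTER_CUBIC))
cv2.imwrite("pics/pre.png",np.hstack(im))
```

```text
[ 0.4996 -0.2367  0.1352] [-0.01 -0.45  0.13]
```

View pics/pre.png

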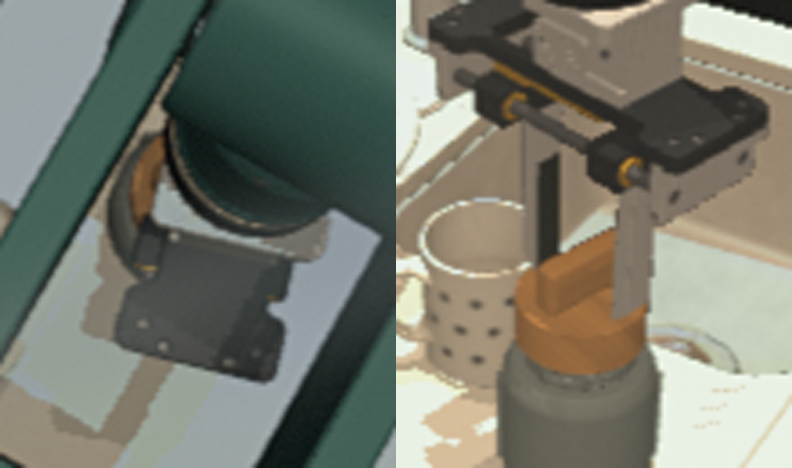

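The fingers straddle the bar (scene view: bar at about (580,265), tips on both sides just above the cap), so I can close.

{"method": "apply_moves", "body": {"commands": [[0,0,0,0,0,0.002,30],[0,0,0,0,0,0.002,10],[0,0,0,0,0,0.002,0],[0,0,0,0,0,0.002,0],[0,0,0,0,0,0.002,0]]}}

```text
time: 4.0
tool_pos: [0.5008, -0.2374, 0.1397]
ee_rot: [3.141, 0.0, 1.309]
wrist_force: [0.9, -1.1, 0.4]
width: 0.0195
finger_force: 0.5
```

{"method": "apply_moves", "body": {"commands": [[0,0,0,0,0,0,0],[0,0,0,0,0,0,0],[0,0,0,0,0,0,0],[0,0,0,0,0,0,0],[0,0,0,0,0,0,0]]}}

```text
time: 4.5
tool_pos: [0.5014, -0.2376, 0.1398]
ee_rot: [3.14, 0.0, 1.309]
wrist_force: [3.8, -1.5, 0.0]
width: 0.0161
finger_force: 29.9
```

Run:
```python
from h import *
o=get_obs(); print({k:np.round(o[k],4) for k in("time","tool_pos","ee_rot","wrist_force","wrist_torque","width","finger_force","joint_positions")})
```

```text
{'time': np.float64(4.5), 'tool_pos': array([ 0.5014, -0.2376,  0.1398]), 'ee_rot': array([3.1398e+00, 2.0000e-04, 1.3089e+00]), 'wrist_force': array([ 3.7549, -1.4826,  0.0419]), 'wrist_torque': array([-0.3303, -0.6865,  0.0372]), 'width': np.float64(0.0161), 'finger_force': np.float64(29.8506), 'joint_positions': array([-5.4500e-01,  1.1840e-01,  1.4670e+00,  3.0000e-04,  1.5543e+00,
       -2.8310e-01])}
```

{"method": "apply_moves", "body": {"commands": [[0,0,0.1,0.001,0,0,0],[0,0,0.2,0.001,0,0,0],[0,0,0.32,0.001,0,0,0],[0,0,0.44,0.001,0,0,0],[0,0,0.56,0.001,0,0,0]]}}

```text
time: 5.0
tool_pos: [0.5016, -0.238, 0.1394]
ee_rot: [-3.141, 0.001, 1.873]
wrist_force: [3.7, -2.0, -0.5]
width: 0.0158
finger_force: 29.9
```

```bash
cat > st.py <<'E'
from h import *
o=get_obs(); print({k:np.round(o[k],4).tolist() for k in("time","tool_pos","ee_rot","wrist_force","wrist_torque","width","finger_force")})
E
python3 st.py
```

```text
{'time': 5.0, 'tool_pos': [0.5016, -0.238, 0.1394], 'ee_rot': [-3.1412, 0.001, 1.8731], 'wrist_force': [3.658, -2.0214, -0.4719], 'wrist_torque': [-0.6831, -0.7321, -0.1607], 'width': 0.0158, 'finger_force': 29.859}
```

{"method": "apply_moves", "body": {"commands": [[0,0,0.07,0,0,0,0],[0,0,0.14,0,0,0,0],[0,0,0.14,0,0,-0.001,0],[0,0,0.14,0,0,-0.002,0],[0,0,0.14,0,0,-0.003,0]]}}

```text
time: 5.5
tool_pos: [0.5022, -0.2381, 0.1391]
ee_rot: [3.14, 0.003, 2.006]
wrist_force: [0.2, -1.0, 10.7]
width: 0.0168
finger_force: 32.6
```

```bash
python3 st.py
```

```text
{'time': 5.5, 'tool_pos': [0.5022, -0.2381, 0.1391], 'ee_rot': [3.1402, 0.0028, 2.0056], 'wrist_force': [0.1631, -0.9682, 10.7215], 'wrist_torque': [-0.0877, -0.014, -0.7638], 'width': 0.0168, 'finger_force': 32.567}
```

{"method": "apply_moves", "body": {"commands": [[0,0,0,0,0,0.002,0],[0,0,0.06,0,0,0.002,0],[0,0,0.11,0,0,0.002,0],[0,0,0.11,0,0,0.001,0],[0,0,0.11,0,0,0,0]]}}

```text
time: 6.0
tool_pos: [0.502, -0.2374, 0.1389]
ee_rot: [3.14, 0.001, 2.116]
wrist_force: [0.0, 0.9, 11.2]
width: 0.0183
finger_force: 34.4
```

```bash
python3 st.py
```

```text
{'time': 6.0, 'tool_pos': [0.502, -0.2374, 0.1389], 'ee_rot': [3.1403, 0.0013, 2.1163], 'wrist_force': [0.0136, 0.9243, 11.2291], 'wrist_torque': [0.2426, 0.062, -0.8521], 'width': 0.0183, 'finger_force': 34.4496}
```

{"method": "apply_moves", "body": {"commands": [[0,0,0,0,0,0.002,0],[0,0,0,0,0,0.002,0],[0,0,0,0,0,0.002,0],[0,0,0,0,0,0.002,0],[0,0,0,0,0,0.002,0]]}}

```text
time: 6.5
tool_pos: [0.5019, -0.2373, 0.139]
ee_rot: [3.141, 0.0, 2.118]
wrist_force: [1.3, 0.2, 5.2]
width: 0.0183
finger_force: 34.6
```

```bash
python3 st.py
python3 - <<'E'
from h import *
im=[]
for n,(x0,y0) in(("top",(320,175)),("scene",(290,120))):
    s=snapshot(n); im.append(cv2.resize(np.ascontiguousarray(s["pixels"][y0:y0+130,x0:x0+110,::-1]),None,fx=3.6,fy=3.6,interpolation=cv2.INTER_CUBIC))
cv2.imwrite("pics/mid.png",np.hstack(im))
E
```

```text
{'time': 6.5, 'tool_pos': [0.5019, -0.2373, 0.139], 'ee_rot': [3.141, 0.0002, 2.118], 'wrist_force': [1.2617, 0.197, 5.2381], 'wrist_torque': [0.073, -0.2622, -0.8808], 'width': 0.0183, 'finger_force': 34.5783}
```

View pics/mid.png

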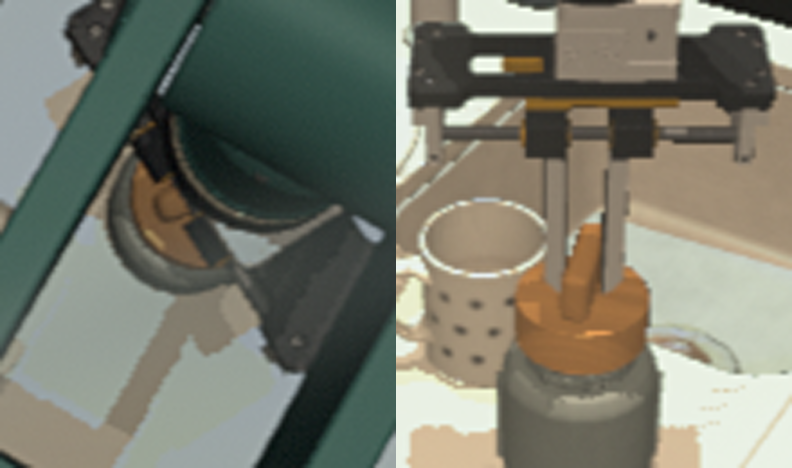

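{"method": "apply_moves", "body": {"commands": [[0,0,-0.06,0,0,0,0],[0,0,-0.13,0,0,0,0],[0,0,-0.13,0,0,-0.002,0],[0,0,-0.13,0,0,-0.004,0],[0,0,-0.13,0,0,-0.004,0]]}}

```text
time: 7.1
tool_pos: [0.5015, -0.2368, 0.1336]
ee_rot: [-3.141, -0.002, 1.99]
wrist_force: [2.0, 0.4, 1.8]
width: 0.0172
finger_force: 28.6
```

```bash
python3 st.py
```

```text
{'time': 7.1, 'tool_pos': [0.5015, -0.2368, 0.1336], 'ee_rot': [-3.1414, -0.0017, 1.9903], 'wrist_force': [1.9655, 0.408, 1.8362], 'wrist_torque': [0.2182, -0.5028, -0.2321], 'width': 0.0172, 'finger_force': 28.5717}
```

It is dropping now; I'll follow it down.

{"method": "apply_moves", "body": {"commands": [[0,0,-0.02,0,0,-0.0015,0],[0,0,-0.02,0,0,-0.003,0],[0,0,-0.02,0,0,-0.0045,0],[0,0,-0.02,0,0,-0.005,0],[0,0,-0.02,0,0,-0.005,0]]}}

```text
time: 7.6
tool_pos: [0.5018, -0.2368, 0.1306]
ee_rot: [3.141, -0.0, 1.97]
wrist_force: [0.8, 3.4, 6.7]
width: 0.0167
finger_force: 28.1
```

```bash
python3 st.py
```

```text
{'time': 7.6, 'tool_pos': [0.5018, -0.2368, 0.1306], 'ee_rot': [3.141, -0.0005, 1.9696], 'wrist_force': [0.761, 3.4198, 6.6531], 'wrist_torque': [0.6158, -0.0215, -0.156], 'width': 0.0167, 'finger_force': 28.1103}
```

{"method": "apply_moves", "body": {"commands": [[0,0,-0.11,0,0,0.001,0],[0,0,-0.22,0,0,0.001,0],[0,0,-0.33,0,0,0.001,0],[0,0,-0.44,0,0,0.001,0],[0,0,-0.53,0,0,0.001,0]]}}

```text
time: 8.1
tool_pos: [0.502, -0.237, 0.1306]
ee_rot: [3.141, -0.001, 1.436]
wrist_force: [2.4, 1.9, 2.7]
width: 0.0158
finger_force: 29.9
```

```bash
python3 st.py
```

```text
{'time': 8.1, 'tool_pos': [0.502, -0.237, 0.1306], 'ee_rot': [3.1411, -0.0006, 1.4362], 'wrist_force': [2.4265, 1.8985, 2.6972], 'wrist_torque': [0.4381, -0.4312, 0.1031], 'width': 0.0158, 'finger_force': 29.8646}
```

Low torque, aligned grip. Now the descending part, 4 mm over 35 degrees.

{"method": "apply_moves", "body": {"commands": [[0,0,-0.08,0,0,-0.0005,0],[0,0,-0.16,0,0,-0.001,0],[0,0,-0.24,0,0,-0.0016,0],[0,0,-0.32,0,0,-0.0022,0],[0,0,-0.4,0,0,-0.0028,0]]}}

```text
time: 8.6
tool_pos: [0.5025, -0.2372, 0.128]
ee_rot: [3.14, -0.001, 1.037]
wrist_force: [2.8, 1.1, 3.1]
width: 0.0156
finger_force: 29.9
```

```bash
python3 st.py
```

```text
{'time': 8.6, 'tool_pos': [0.5025, -0.2372, 0.128], 'ee_rot': [3.14, -0.0009, 1.0369], 'wrist_force': [2.7797, 1.0761, 3.1393], 'wrist_torque': [0.3285, -0.4571, 0.1093], 'width': 0.0156, 'finger_force': 29.906}
```

{"method": "apply_moves", "body": {"commands": [[0,0,-0.08,0,0,-0.0006,0],[0,0,-0.16,0,0,-0.0012,0],[0,0,-0.22,0,0,-0.0016,0],[0,0,-0.27,0,0,-0.002,0],[0,0,-0.31,0,0,-0.002,0]]}}

```text
time: 9.1
tool_pos: [0.5028, -0.2372, 0.1266]
ee_rot: [3.14, -0.002, 0.728]
wrist_force: [3.7, 2.4, 3.7]
width: 0.0155
finger_force: 29.9
```

```bash
python3 st.py
```

```text
{'time': 9.1, 'tool_pos': [0.5028, -0.2372, 0.1266], 'ee_rot': [3.1396, -0.0017, 0.7285], 'wrist_force': [3.7266, 2.4377, 3.7108], 'wrist_torque': [0.4141, -0.4533, 0.0987], 'width': 0.0155, 'finger_force': 29.9089}
```

{"method": "apply_moves", "body": {"commands": [[0,0,-0.04,0,0,-0.0003,0],[0,0,-0.08,0,0,-0.0005,0],[0,0,-0.12,0,0,-0.0005,0],[0,0,-0.15,0,0,-0.0005,0],[0,0,-0.15,0,0,-0.0005,0]]}}

```text
time: 9.6
tool_pos: [0.503, -0.2372, 0.1266]
ee_rot: [3.139, -0.002, 0.581]
wrist_force: [3.2, 2.8, 5.6]
width: 0.016
finger_force: 30.4
```

```bash
python3 st.py
```

```text
{'time': 9.6, 'tool_pos': [0.503, -0.2372, 0.1266], 'ee_rot': [3.1392, -0.0023, 0.5812], 'wrist_force': [3.1913, 2.7738, 5.5765], 'wrist_torque': [0.4233, -0.411, 0.5762], 'width': 0.016, 'finger_force': 30.4352}
```

The torque rises while the height stays flat, so the lid is at its stop. I'll relieve the torque, open and go up.

{"method": "apply_moves", "body": {"commands": [[0,0,0.03,0,0,0.0005,0],[0,0,0.03,0,0,0.0005,20],[0,0,0.03,0,0,0.0005,50],[0,0,0.03,0,0,0.0005,60],[0,0,0.03,0,0,0.0005,60]]}}

```text
time: 10.1
tool_pos: [0.5011, -0.2375, 0.1249]
ee_rot: [-3.14, 0.001, 0.608]
wrist_force: [-0.4, -0.4, -0.1]
width: 0.0393
finger_force: 0.0
```

{"method": "apply_moves", "body": {"commands": [[0,0,0.03,0,0,0.02,60],[0,0,0.03,0,0,0.05,60],[0,0,0.03,0,0,0.09,60],[0,0,0.03,-0.03,0.04,0.11,60],[0,0,0.03,-0.06,0.08,0.11,60]]}}

```text
time: 10.6
tool_pos: [0.4448, -0.161, 0.2385]
ee_rot: [3.137, -0.002, 0.636]
wrist_force: [0.1, 1.7, 0.5]
width: 0.0567
finger_force: 0.0
```

{"method": "apply_moves", "body": {"commands": [[0,0,0,-0.02,0.04,0,60],[0,0,0,-0.04,0.08,0,60],[0,0,0,-0.06,0.12,0,60],[0,0,0,-0.08,0.16,0,60],[0,0,0,-0.08,0.16,0,60]]}}

```text
time: 11.1
tool_pos: [0.362, 0.003, 0.2362]
ee_rot: [3.142, -0.002, 0.645]
wrist_force: [-0.6, -0.8, 0.8]
width: 0.0562
finger_force: 0.0
```

```bash
python3 st.py
python3 - <<'E'
from h import *
im=[]
for n,(x0,y0) in(("top",(320,175)),("scene",(290,150))):
    s=snapshot(n);c=cam(s); a=cv2.resize(np.ascontiguousarray(s["pixels"][y0:y0+130,x0:x0+110,::-1]),None,fx=3.6,fy=3.6,interpolation=cv2.INTER_CUBIC)
    for z in(.091,.119):
        p=[(proj(c,[.502+.0375*np.cos(t),-.2375+.0375*np.sin(t),z])-[x0,y0]+.5)*3.6 for t in np.linspace(0,6.28,60)]
        cv2.polylines(a,[np.array(p).astype(int)],True,(0,0,255),1)
    im.append(a)
    for d in place_of(n,"lid")[:1]: print(n,d["score"],onplane(c,d["pixel"],.091))
cv2.imwrite("pics/end.png",np.hstack(im))
E
```

```text
{'time': 11.1, 'tool_pos': [0.362, 0.003, 0.2362], 'ee_rot': [3.1415, -0.0016, 0.6449], 'wrist_force': [-0.5906, -0.7802, 0.8163], 'wrist_torque': [-0.0761, 0.1155, 0.0012], 'width': 0.0562, 'finger_force': 0.0}
top 0.77 [ 0.50852343 -0.23592522  0.091     ]
```

View pics/end.png

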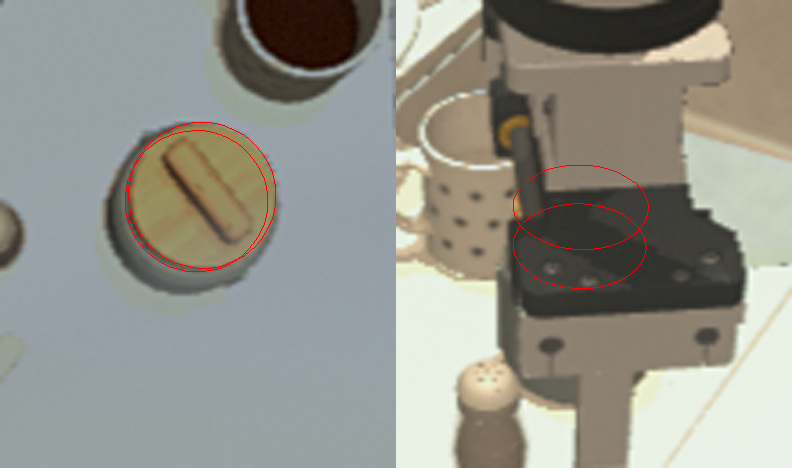

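From the top the lid is centred at about (200,200), with its bar in line with the ribs. The arm hides it in the scene view, so I'll move aside and check the height.

{"method": "apply_moves", "body": {"commands": [[0,0,0,-0.01,0.045,0,60],[0,0,0,-0.02,0.09,0,60],[0,0,0,-0.03,0.135,0,60],[0,0,0,-0.04,0.18,0,60],[0,0,0,-0.05,0.22,0,60]]}}

```text
time: 11.8
tool_pos: [0.3145, 0.2207, 0.2353]
ee_rot: [3.141, 0.0, 0.636]
wrist_force: [-0.0, -0.1, 0.2]
width: 0.0565
finger_force: 0.0
```

{"method": "apply_moves", "body": {"commands": [[0,0,0,-0.015,0.045,0,60],[0,0,0,-0.03,0.09,0,60],[0,0,0,-0.045,0.135,0,60],[0,0,0,-0.06,0.18,0,60],[0,0,0,-0.07,0.22,0,60]]}}

```text
time: 12.3
tool_pos: [0.2445, 0.4414, 0.2348]
ee_rot: [3.141, 0.001, 0.637]
wrist_force: [1.7, -0.2, 0.2]
width: 0.0561
finger_force: 0.0
```

```bash
python3 st.py
python3 - <<'E'
from h import *
im=[]
s=snapshot("scene");c=cam(s)
for x0,y0,ctr in((290,150,(.502,-.2375)),(225,240,(.47,.029))):
    a=cv2.resize(np.ascontiguousarray(s["pixels"][y0:y0+130,x0:x0+110,::-1]),None,fx=3.6,fy=3.6,interpolation=cv2.INTER_CUBIC)
    for z in(.091,.119):
        p=[(proj(c,[ctr[0]+.0375*np.cos(t),ctr[1]+.0375*np.sin(t),z])-[x0,y0]+.5)*3.6 for t in np.linspace(0,6.28,60)]
        cv2.polylines(a,[np.array(p).astype(int)],True,(0,0,255),1)
    im.append(a)
cv2.imwrite("pics/end2.png",np.hstack(im))
E
```

```text
{'time': 12.3, 'tool_pos': [0.2445, 0.4414, 0.2348], 'ee_rot': [3.1409, 0.001, 0.6373], 'wrist_force': [1.7239, -0.2159, 0.1844], 'wrist_torque': [-0.0488, 0.0475, 0.0389], 'width': 0.0561, 'finger_force': 0.0}
```

View pics/end2.png

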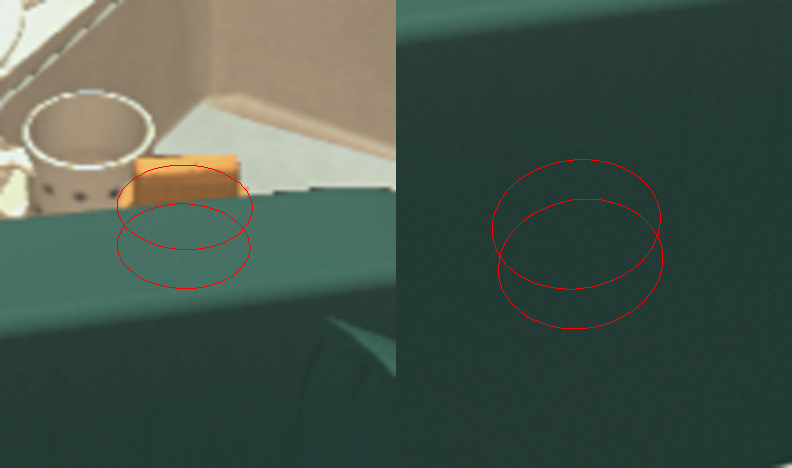

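Run:
```python
from h import *
c=cam(snapshot("scene"))
b=np.radians(36.5);ux=np.array([np.cos(b),np.sin(b)]);uy=np.array([-ux[1],ux[0]])
for z in(.149,.153,.162):
    print(z,[np.round((proj(c,[*(np.array([.502,-.2375])+s*.029*ux+g*.008*uy),z])-[290,150]+.5)*3.6).tolist() for s in(1,-1) for g in(1,-1)])
```

```text
0.149 [[134.0, 174.0], [132.0, 157.0], [241.0, 169.0], [237.0, 151.0]]
0.153 [[134.0, 168.0], [132.0, 151.0], [241.0, 163.0], [237.0, 145.0]]
0.162 [[134.0, 155.0], [132.0, 137.0], [242.0, 150.0], [238.0, 132.0]]
```

```bash
python3 -c "
from bench import *
print(close_job())"
```

```text
the job is handed in; nothing more can be done
None
```

The raised lid dropped into the thread, was screwed down to its stop and let go; the last picture puts its bar top at about 149 mm, the closed height. I handed the job in at about 12.5 s; no verdict was shown.

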